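# Hold a power-supply board under test

### The job

Slide the loose power-supply board along the nest of the test jig, in under the probe head, until it is fully home against the end stop. Only then pull the jig's spring-return bail handle forward and down until its red pointer stands over the green clip on the scale, without overshooting well past the clip, so that the probes press on the board. Finish while still holding the handle there, since it springs back if let go, and leave the other things on the bench where they are.

Things in the scene. Friction and masses are not known exactly. Their poses are not given: they have to be found in the camera images.
- jig: Fixed test jig: grey base 270 x 240 x 40 mm (x = -170 to +100 mm) carrying a press head of two aluminium cheeks and a crosshead, 90 mm deep (x = -45 to +45 mm), 178 mm wide, top 170 mm above the bench. Origin: on the bench under the middle of the head; x from the front (robot side) to the back, y to the left, z up. At rest the probe tips hang 10 mm above the board's upper face.
- board: Loose green board 160 x 110 x 2.5 mm, 0.25 to 0.45 kg, on the nest deck 45 to 85 mm short of home. Origin: centre of its underside; x along its length to the edge that goes in first; home, its axes agree with the jig's. Tall parts only in its front half: a yellow transformer and, nearer the head (x = -12 to -30 mm), two capacitors and a heat sink 24 mm high.
- nest_home (a point): Fixed point on the black nest deck (40 mm above the bench) where the board's origin lies when it is fully home: x = -45, y = 0 in the jig's frame. Two guides 7 mm high, 113 mm apart inside, with a flared mouth from x = -90 mm, lead under the head to the end stop, whose face is at x = +35 mm.
- board_grip (a point): Grasp point on the board's yellow transformer: a block 32 mm along the board's x, 34 mm across and 40 mm high, centred at x = -60, y = 0 on the board. The point is 26 mm above the board's upper face, 14 mm below the transformer's top. With the board home it is at x = -105, y = 0, z = 68 mm in the jig's frame, 60 mm in front of the head.
- bail (a joint): Angle of the bail handle, rad: 0 at rest, upright; grows as it is pulled forward (jig's -x) and down; limit 1.35. A spring returns it: about 5 N at the handle at rest, about 11 N near 1 rad. It also drives the probes down, 18 mm per rad; they touch the board at about 0.58 rad and are sprung.
- sleeve: Black rubber grip on the bail's crossbar: a roller 22 mm thick, 130 mm long (along the jig's y) that turns freely on the bar. Origin: its centre, 150 mm from the pivot; at rest straight above it, 280 mm above the bench; in the jig's frame x = -150 sin(angle), z = 130 + 150 cos(angle) mm. Free from above; the bail's two arms are at y = +-108 mm.
- pivot (a point): Pivot axis of the bail, between the cheeks: x = 0, y = 0, z = 130 mm in the jig's frame; the axis runs along the jig's y.
- pointer (a point): Tip of the red pointer on the bail's left arm, 96 mm from the pivot axis, y = 94 mm in the jig's frame; over the rim of the white scale, it turns with the bail.
- clip (a joint): Angle at which the green clip stands on the scale, rad, measured as the bail's angle is: the pointer is over the clip's middle when both angles are equal. Set anew each time, 0.80 to 1.08; not to be moved.
- mark (a point): Middle of the green clip (16 mm long along the rim) on the white scale quadrant at the left cheek, at the pointer's radius: pointer and mark coincide when the handle is at the clip's angle.
- probes: Red block with twelve brass spring probes, hanging under the head; origin midway between the probe tips, at the tips' height. It goes down as the handle is pulled; its springs give way, at 0.8 N per mm.
- meter: Bystander: yellow multimeter lying on the bench, 150 x 78 x 36 mm, right of the jig. Origin: centre of its underside.
- fan: Bystander: black 80 x 80 x 25 mm fan lying on the bench, left of the jig. Origin: centre of its underside.
- driver: Bystander: red-handled screwdriver, 190 mm, lying on the bench farther left of the jig. Origin: under its middle.
- psu: Bystander: steel power supply, 140 x 150 x 87 mm, at the right of the bench. Origin: centre of its underside.
- mug: Bystander: white mug, 80 mm wide, 95 mm high, at the left of the bench. Origin: centre of its underside.
- flux: Bystander: amber jar with a blue cap, 52 mm wide, 55 mm high, at the left of the bench. Origin: centre of its underside.
- tray: Bystander: blue parts tray, 120 x 200 x 35 mm, at the right of the bench. Origin: centre of its underside.
Mind the look-alikes: they are no part of the job. What is shaped like the board but pink or purple is not meant.

How it is judged:
By the outcome, as a careful person would: the job done as asked, in the order asked, and still so for the second after the job is handed in, while the arm keeps its last pose, push and grip.
It also fails if it takes over 51 s, if anything falls off the work surface, if the arm or the gripper's body presses on something with over 40 N, if the wrist force passes 120 N, or if a joint passes its speed limit or range.

### The arm

A 6-joint arm with a two-finger parallel gripper is mounted at the origin on the work surface. World frame = base frame: x ahead of the robot, y to its left, z up, the work surface at z = 0. Lengths are in m, angles in rad, forces in N, time in s.
With the tool pointing down it reaches from about 0.375 to 0.975 m from the base axis. Payload 3.8 kg.
Tool frame: the origin (TCP) lies midway between the tips of the shut fingers; the grasp point (between the pads) lies 19 mm behind it (arm.pinch_z is the distance from the TCP to the grasp point, in m); z points along the fingers, x is the direction in which the jaws open and shut, and the axes are right-handed (so a half turn about z gives the same grasp; the last joint's range is limited). The gripper opens to 85 mm and grips with 20 to 120 N. Pads are 22 mm wide; open, the fingers measure 114 mm over their backs; the gripper's body (76 mm by 85 mm) begins 54 mm behind the grasp point. The pads swing forward as they close: fully open they stand 13 mm farther back than shut.
Start: joints at [1.08, 0.264, 1.604, -0, 1.274, -0.037], TCP at [0.296, 0.607, 0.231] pointing down, gripper open.
Joint ranges: [-2.63, 2.63], [-0.94, 2.18], [0.31, 2.57], [-1.31, 4.45], [0, 2.66], [-2.55, 2.55]. Speed limits (rad/s): [2.57, 2.57, 3.14, 3.14, 3.14, 3.14].

### API

Orientations are given as a unit quaternion [x, y, z, w].
In Python, from rig import arm, camera, camera_params gives the robot as it stands.
- The arm moves only by the tool drive_tool, never from a script. Its argument "commands" is a list of rows, each a list of 2 entries, a list of its own where there are three numbers: the shift along the tool's x, y, z in cm, then the turn about the tool's z in degrees. A call has 1 to 12 rows; each row shifts and turns the commanded pose from where the row before left it, along the tool's axes as they then stand; what a row does not reach is not made up. A row lasts 1/8 s, in which the tool goes at most 62.5 mm and 10.7 degrees, less where a joint would pass 70% of its speed; a pose out of reach is approached as far as the arm can. A call is refused whole if a number of a shift passes 6.25 or a number of a turn 10.7, either way. A call with a gripper value outside its range is refused whole. "claw" is the closure, from 0 (fully open) to 1 (shut), set as the call begins (left out, the last holds). The fingers move at their own pace and stop on an object; "force" is the grip in N (left out, the last holds). Time passes only in rows, so rows that do not move let the fingers close. It gives the time, the measured TCP pose, the force and the opening at its end, in the units of the state.
- arm.get_obs(): the state, without advancing time (a new reading comes with each control period).
- camera(name): name is "side" or "top" or "wrist"; returns the picture (480x640x3 uint8, red, green, blue); there is no depth.
- camera_params(name): a dict with "fovy" (degrees; the focal length in pixels is half the picture's height over the tangent of half this angle, whatever the lens; pixels are square), "cx", "cy" (the principal point, pixels), "R" (3x3) and "t" (3): a world point X has camera coordinates R X + t. Camera axes: x right, y down, z forward; pixel columns grow to the right and rows downward; lengths in m; the calibration is good to about 2 mm. The wrist camera is an equidistant fisheye: a pixel r from the principal point sees the ray r / f radians off the axis. A picture is of the moment at which its call begins: read the wrist's pose just before it. camera_params takes no time and is no camera call; for the wrist camera it gives the pose at the moment of the call.
- arm.sign_off(): hands the job in, once; it reports no verdict.
The state is a dict: "clock": time; "qpos": joint angles; "joint_velocities": joint speeds; "tau": joint torques, N m; "eef_pos": TCP position; "orientation": TCP orientation; "contact_force": force on the tool from outside, world axes, zero at the start; "moment": the same for the moment, N m; "width": finger opening in m.
Only numpy, scipy, OpenCV 4.12 (cv2) and the standard library are available. Lean on these libraries where they do the work, as an engineer would, in place of code of your own. Each camera call takes 0.05 s, during which the arm holds its last target.

## Working session

There is one attempt and no reset: what is moved stays moved. The work goes in short steps, Python scripts to look and compute and a tool call to move; the robot and the scene stay as the last step left them, time stands still between calls to the robot, and variables do not carry over. Pictures are saved under pics/ and viewed, and the job is handed in when it is done.

Besides the shell and the picture viewer there is one more tool, called after "Emit:" as name(argument=value, ...), one argument or row to a line, values as JSON. drive_tool: Moves the arm, as the interface text tells. Its arguments: {"type":"object","properties":{"commands":{"type":"array"},"claw":{"type":"number"},"force":{"type":"number"}},"required":["commands"]}

```bash
ls; mkdir -p pics; python3 - <<'E'
from rig import arm,camera,camera_params
import cv2,numpy as np
np.set_printoptions(precision=4,suppress=True)
for n in ["side","top","wrist"]:
    p=camera_params(n); print(n,p)
    cv2.imwrite(f"pics/{n}0.png",camera(n)[:,:,::-1])
print(arm.get_obs())
E
```

```text
pics
side {'fovy': 52.91768408150148, 'cx': 325.8989011368592, 'cy': 241.27122871004602, 'R': array([[-0.8416, -0.5398,  0.0197],
       [-0.3187,  0.4668, -0.8249],
       [ 0.4361, -0.7005, -0.5649]]), 't': array([0.4377, 0.3212, 1.4687])}
top {'fovy': 51.87542249278124, 'cx': 309.307477981814, 'cy': 240.92367050682822, 'R': array([[ 0.0026, -0.9998, -0.0211],
       [-0.9887,  0.0006, -0.15  ],
       [ 0.1499,  0.0213, -0.9885]]), 't': array([0.0218, 0.5238, 1.5561])}
wrist {'fovy': 65.70646984690485, 'cx': 321.22952728634414, 'cy': 238.58235247591207, 'R': array([[ 0.4373,  0.8993, -0.0021],
       [ 0.864 , -0.4194,  0.2786],
       [ 0.2497, -0.1236, -0.9604]]), 't': array([-0.674 , -0.0373,  0.3779])}
{'clock': 0.15, 'qpos': array([ 1.0801,  0.2646,  1.6051, -0.    ,  1.2737, -0.0369]), 'joint_velocities': array([-0.0008, -0.0021, -0.0044, -0.0021, -0.0021, -0.0011]), 'tau': array([ -0.0004, -51.5902, -36.7961,  -0.0003,   0.008 ,  -0.    ]), 'eef_pos': array([0.2957, 0.6062, 0.2302]), 'orientation': array([ 0.8481,  0.5299, -0.0008,  0.0005]), 'contact_force': array([-0.0216,  0.7586,  0.4987]), 'moment': array([-0.0269,  0.0157, -0.0055]), 'width': 0.0855039754175817}
```

View pics/side0.png

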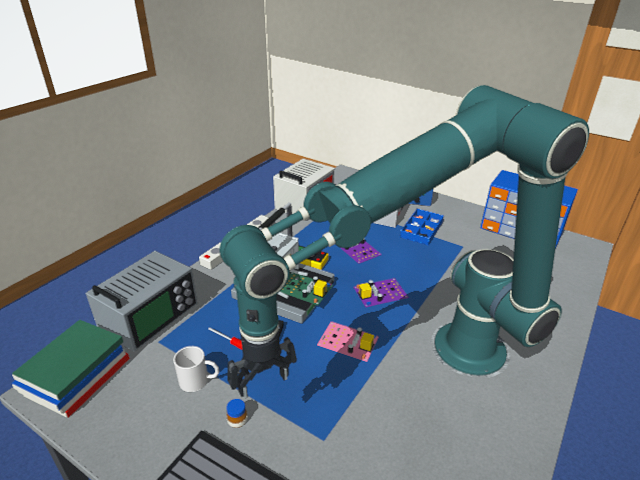

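View pics/top0.png

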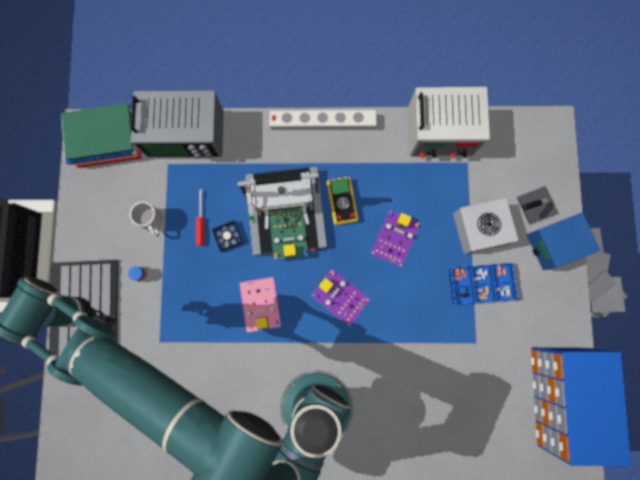

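View pics/wrist0.png

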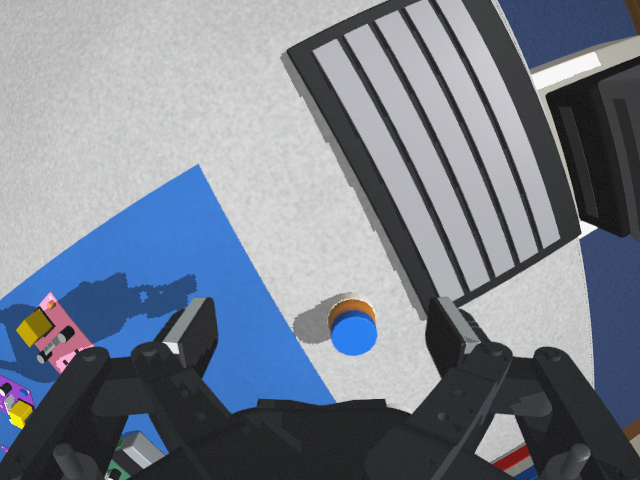

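The top view shows the jig near pixel (285,215), with the green board's yellow transformer near (290,250). I'll zoom in there and measure.

```bash
cat > h.py <<'E'
import numpy as np,cv2
np.set_printoptions(precision=4,suppress=True)
def foc(p): return 240/np.tan(np.radians(p['fovy'])/2)
def ray(p,u,v,fish=False):
    f=foc(p); d=np.array([u-p['cx'],v-p['cy']],float)
    if fish:
        r=np.linalg.norm(d); th=r/f
        c=np.array([*(d/max(r,1e-9)*np.sin(th)),np.cos(th)])
    else: c=np.array([*(d/f),1.0])
    R=np.array(p['R']); o=-R.T@np.array(p['t']); w=R.T@c
    return o,w/np.linalg.norm(w)
def onz(p,u,v,z,fish=False):
    o,w=ray(p,u,v,fish); return o+w*(z-o[2])/w[2]
def proj(p,X,fish=False):
    c=np.array(p['R'])@np.asarray(X)+p['t']; f=foc(p)
    if fish:
        r=np.linalg.norm(c[:2]); th=np.arctan2(r,c[2]); return p['cx']+f*th*c[0]/r,p['cy']+f*th*c[1]/r
    return p['cx']+f*c[0]/c[2],p['cy']+f*c[1]/c[2]
def zoom(img,x0,y0,x1,y1,k,fn):
    cv2.imwrite(fn,cv2.resize(img[y0:y1,x0:x1,::-1],None,fx=k,fy=k,interpolation=cv2.INTER_CUBIC))
E
python3 - <<'E'
import cv2
from h import *
t=cv2.imread('pics/top0.png')[:,:,::-1]
zoom(t,200,150,340,280,4.6,'pics/topz.png')
E
```

```text
(no output)
```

View pics/topz.png

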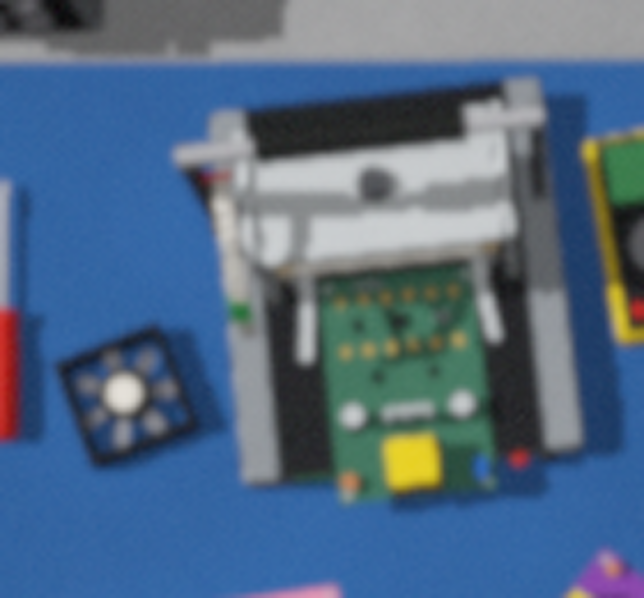

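```bash
python3 - <<'E'
import cv2
from rig import camera_params
from h import *
p=camera_params('top')
g=lambda u,v,z: onz(p,200+u/4.6,150+v/4.6,z)
A=g(245,482,.04);B=g(581,448,.04);C=g(212,112,.04);D=g(540,80,.04)
print(A,B,C,D, np.linalg.norm(A-B),np.linalg.norm(A-C))
for a,b in((A,B),(C,D)):
    d=a-b; print('yaw',np.degrees(np.arctan2(-d[0],d[1])))
d=C-A;print('yaw',np.degrees(np.arctan2(d[1],d[0])))
t=cv2.imread('pics/top0.png'); 
hsv=cv2.cvtColor(t,cv2.COLOR_BGR2HSV)
m=cv2.inRange(hsv,(22,150,120),(34,255,255)); m[:,:260]=0; m[:,310:]=0; m[:230]=0;m[265:]=0
c=max(cv2.findContours(m,0,2)[0],key=cv2.contourArea); r=cv2.minAreaRect(c);print(r)
print('transformer top',onz(p,*r[0],.0825))
# board front edge corners z=.0425
print('board front L,R',g(340,502,.0425),g(496,488,.0425))
print('head top front corners', g(260,275,.17),g(500,250,.17))
E
```

```text
[0.4786 0.2031 0.04  ] [ 0.5026 -0.0326  0.04  ] [0.7468 0.2322 0.04  ] [ 0.7697 -0.0038  0.04  ] 0.2369296744133063 0.2697575935385881
yaw 5.814931249605626
yaw 5.543764843604514
yaw 6.190551988043835
((289.5, 250.5), (11.0, 11.0), 90.0)
transformer top [0.4869 0.0835 0.0825]
board front L,R [0.4642 0.1359 0.0425] [0.4741 0.0269 0.0425]
head top front corners [0.5987 0.1783 0.17  ] [0.6151 0.0216 0.17  ]
```

Measured sizes match the given ones (237 × 270 mm against 240 × 270), so the jig origin is about (0.659, 0.103) with yaw about 5.9°. The transformer is 68 mm short of home. Next I turn the tool and move above the transformer.

Emit:
drive_tool(
  commands=[
    [[0, 0, 0], -10.6],
    [[0, 0, 0], -10.6],
    [[0, 0, 0], -10.6],
    [[-6, 1.4, 0], 0],
    [[-6, 1.4, 0], 0],
    [[-6, 1.4, 0], 0],
    [[-6, 1.4, 0], 0],
    [[-6, 1.4, 0], 0],
    [[-6, 1.4, 0], 0],
    [[-6, 1.4, 0], 0],
    [[-6, 1.4, 0], 0],
    [[-6, 1.4, 0], 0],
  ],
  claw=0,
)

```text
clock: 1.65
eef_pos: [0.476, 0.0802, 0.2313]
orientation: [0.67, 0.742, 0.0, 0.0]
contact_force: [1.3, 1.0, -0.7]
width: 0.0857
```

```bash
python3 - <<'E'
from rig import arm,camera,camera_params
from h import *
import json
o=arm.get_obs();print(o['clock'],o['eef_pos'],o['orientation'],o['qpos'])
p=camera_params('wrist');w=camera('wrist');cv2.imwrite('pics/w1.png',w[:,:,::-1])
s=camera('side');zoom(s,200,150,400,300,4,'pics/s1.png');cv2.imwrite('pics/s1f.png',s[:,:,::-1])
json.dump({k:np.array(v).tolist() for k,v in p.items()},open('w1.json','w'))
E
```

```text
1.65 [0.476  0.0802 0.2313] [0.6704 0.742  0.0002 0.0001] [ 0.1153 -0.1062  2.0017  0.0001  1.2457 -1.5568]
```

View pics/w1.png

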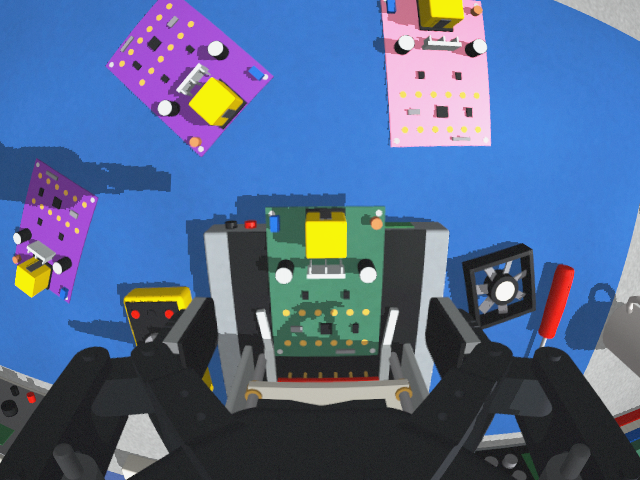

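View pics/s1.png

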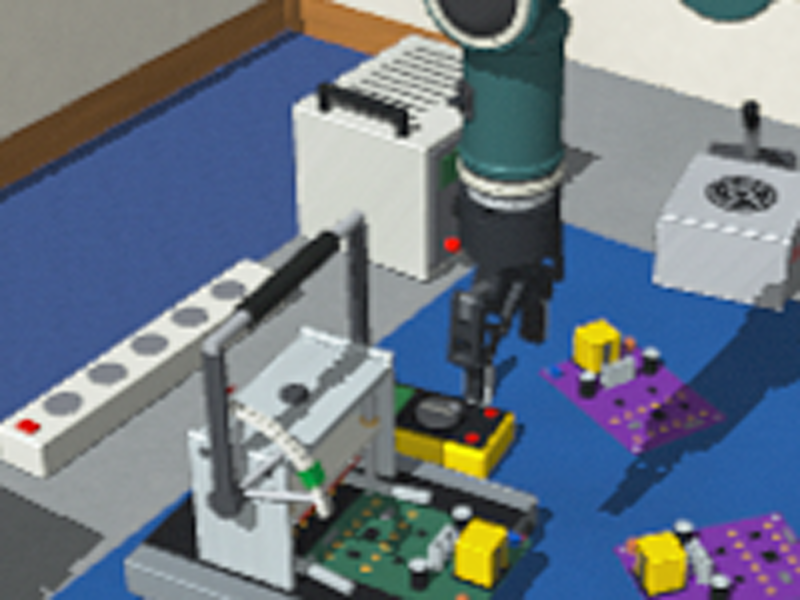

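The wrist view shows the board squarely between the guides. The transformer top is at about (326,226), the base front corners at about (206,232) and (448,228), and the board's front corners at (267,207) and (384,207).

```bash
python3 - <<'E'
from h import *
import json
p=json.load(open('w1.json'))
im=cv2.imread('pics/w1.png')
cv2.imwrite('pics/w1z.png',cv2.resize(im[190:410,190:460],None,fx=2.9,fy=2.7,interpolation=cv2.INTER_CUBIC))
hsv=cv2.cvtColor(im,cv2.COLOR_BGR2HSV)
m=cv2.inRange(hsv,(24,150,215),(34,255,255));m[:190]=0;m[280:]=0;m[:,:290]=0;m[:,360:]=0
c=max(cv2.findContours(m,0,2)[0],key=cv2.contourArea);print(cv2.boundingRect(c),cv2.minAreaRect(c))
q=lambda u,v,z:onz(p,u,v,z,True)
x,y,w,h=cv2.boundingRect(c)
for z in(.0825,): print(q(x,y,z),q(x+w,y,z),q(x,y+h,z),q(x+w,y+h,z))
print('base',q(206,232,.04),q(448,229,.04))
print('board',q(266,207,.0425),q(384.5,207,.0425),'back',q(275,356,.0425),q(384,356,.0425))
E
```

```text
(306, 221, 41, 37) ((326.0, 239.0), (36.0, 40.0), 90.0)
[0.4766 0.0679 0.0825] [0.4732 0.1007 0.0825] [0.508  0.0708 0.0825] [0.5045 0.1046 0.0825]
base [ 0.5071 -0.0277  0.04  ] [0.4802 0.2035 0.04  ]
board [0.4769 0.0296 0.0425] [0.4657 0.1373 0.0425] back [0.6362 0.0472 0.0425] [0.625  0.1631 0.0425]
```

View pics/w1z.png

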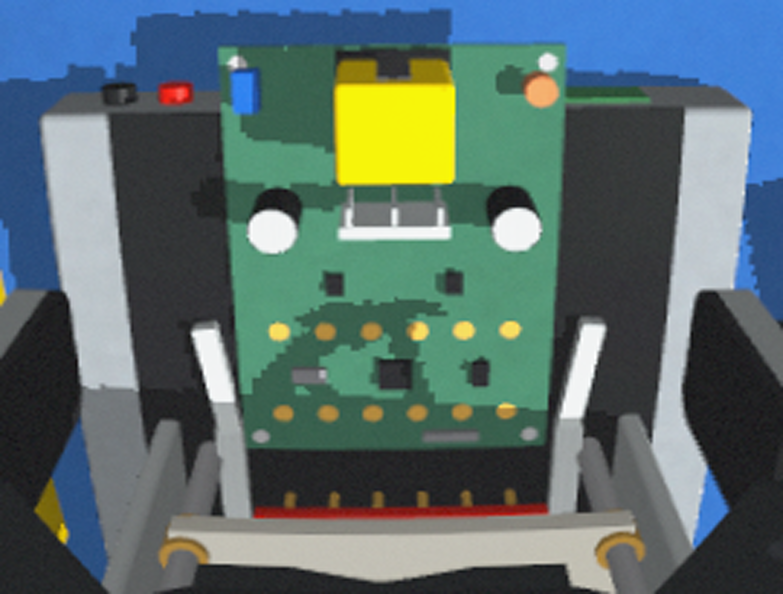

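Emit:
drive_tool(
  commands=[
    [[0.4, 1.5, 2], 0],
    [[0, 0, 4], 0],
    [[0, 0, 4], 0],
    [[0, 0, 4], 0],
    [[0, 0, 2.5], 0],
    [[0, 0, 1.6], 0],
    [[0, 0, 0], 0],
  ],
  claw=0,
)

```text
clock: 2.62
eef_pos: [0.4892, 0.088, 0.0492]
orientation: [0.67, 0.742, -0.001, -0.001]
contact_force: [0.2, 0.0, 1.1]
width: 0.0854
```

```bash
python3 - <<'E'
from rig import arm,camera,camera_params
from h import *
o=arm.get_obs();print(o['clock'],o['eef_pos'],o['contact_force'])
w=camera('wrist');cv2.imwrite('pics/w2.png',w[:,:,::-1])
E
```

```text
2.625 [0.4892 0.088  0.0492] [0.2061 0.0218 1.0717]
```

View pics/w2.png

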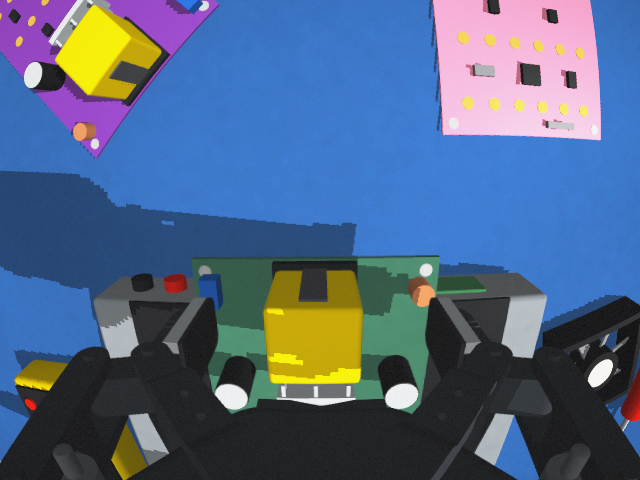

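The transformer sits between the open fingers at columns 265–362, about 2–3 mm off centre. I'll correct that and close.

Emit:
drive_tool(
  commands=[
    [[-0.2, 0, 0], 0],
    [[0, 0, 0], 0],
    [[0, 0, 0], 0],
    [[0, 0, 0], 0],
    [[0, 0, 0], 0],
    [[0, 0, 0], 0],
    [[0, 0, 0], 0],
    [[0, 0, 0], 0],
  ],
  claw=1,
  force=30,
)

```text
clock: 3.68
eef_pos: [0.4913, 0.0857, 0.0512]
orientation: [0.67, 0.742, 0.0, 0.0]
contact_force: [-0.9, -0.3, 5.7]
width: 0.0336
```

Emit:
drive_tool(
  commands=[
    [[0, 0, -0.15], 0],
    [[0, 0.6, 0], 0],
    [[0, 0.8, 0], 0],
    [[0, 0.8, 0], 0],
    [[0, 0.8, 0], 0],
    [[0, 0.8, 0], 0],
    [[0, 0.8, 0], 0],
    [[0, 0.8, 0], 0],
    [[0, 0.4, 0], 0],
    [[0, 0, 0], 0],
  ],
)

```text
clock: 4.92
eef_pos: [0.5488, 0.0918, 0.0517]
orientation: [0.67, 0.742, 0.0, 0.0]
contact_force: [-0.7, 3.7, -2.9]
width: 0.0336
```

```bash
python3 - <<'E'
from rig import arm,camera,camera_params
from h import *
o=arm.get_obs();print(o['clock'],o['eef_pos'],o['contact_force'],o['moment'])
w=camera('wrist');cv2.imwrite('pics/w3.png',w[:,:,::-1])
E
```

```text
4.925 [0.5488 0.0918 0.0517] [-0.702   3.7024 -2.9325] [0.681  0.2357 0.5533]
```

View pics/w3.png

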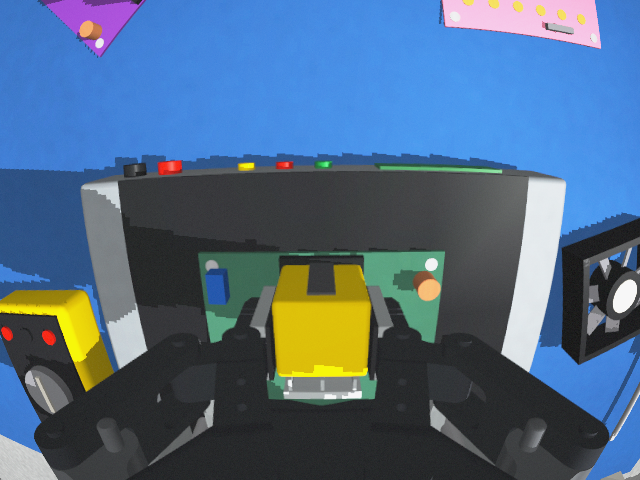

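Emit:
drive_tool(
  commands=[
    [[0.05, 0.2, 0], 0],
    [[0, 0.2, 0], 0],
    [[0, 0.2, 0], 0],
    [[0, 0, 0], 0],
  ],
)

```text
clock: 5.48
eef_pos: [0.5544, 0.0926, 0.0518]
orientation: [0.67, 0.742, 0.0, 0.0]
contact_force: [-0.6, 3.1, -2.4]
width: 0.0342
```

Emit:
drive_tool(
  commands=[
    [[0, 0.2, 0], 0],
    [[0, 0.2, 0], 0],
    [[0, 0, 0], 0],
  ],
)

```text
clock: 5.85
eef_pos: [0.5585, 0.0931, 0.0518]
orientation: [0.67, 0.742, 0.0, 0.0]
contact_force: [-0.6, 4.1, -3.5]
width: 0.0332
```

Emit:
drive_tool(
  commands=[
    [[0.05, 0.2, 0], 0],
    [[0, 0.2, 0], 0],
    [[0, 0, 0], 0],
  ],
)

```text
clock: 6.22
eef_pos: [0.5591, 0.0931, 0.0513]
orientation: [0.67, 0.742, -0.003, -0.002]
contact_force: [-11.4, 0.1, 3.9]
width: 0.0336
```

```bash
python3 - <<'E'
from rig import arm,camera,camera_params
from h import *
o=arm.get_obs();print(o['clock'],o['eef_pos'],o['contact_force'],o['moment'])
p=camera_params('wrist');w=camera('wrist');cv2.imwrite('pics/w4.png',w[:,:,::-1])
s=camera('side');zoom(s,200,180,360,300,5,'pics/s4.png')
q=lambda u,v,z:onz(p,u,v,z,True)
print([proj(p,[0.659+.9947*x-.103*y,.1034+.103*x+.9947*y,z],True) for x,y,z in((-.125,.055,.0425),(-.125,-.055,.0425),(-.17,.12,.04),(-.17,-.12,.04))])
E
```

```text
6.225 [0.5591 0.0931 0.0513] [-11.4019   0.0833   3.8579] [0.1272 1.2801 0.3495]
[(np.float64(446.24387887132934), np.float64(242.9750307766612)), (np.float64(196.54832368829952), np.float64(243.0395804933256)), (np.float64(570.7631735828262), np.float64(151.1485358246781)), (np.float64(72.05603411997643), np.float64(151.34557998347458))]
```

View pics/w4.png

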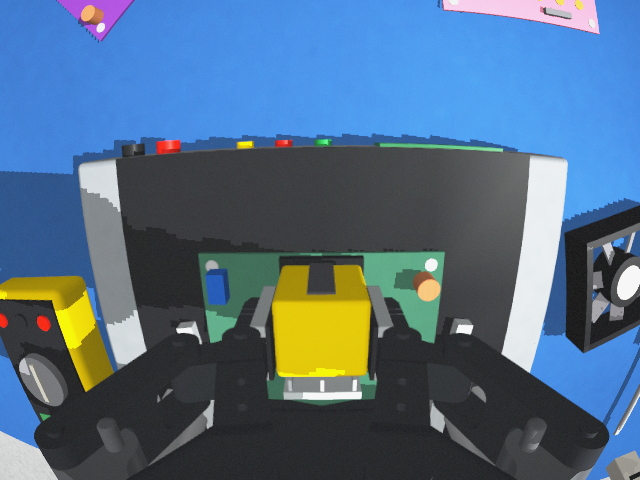

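View pics/s4.png

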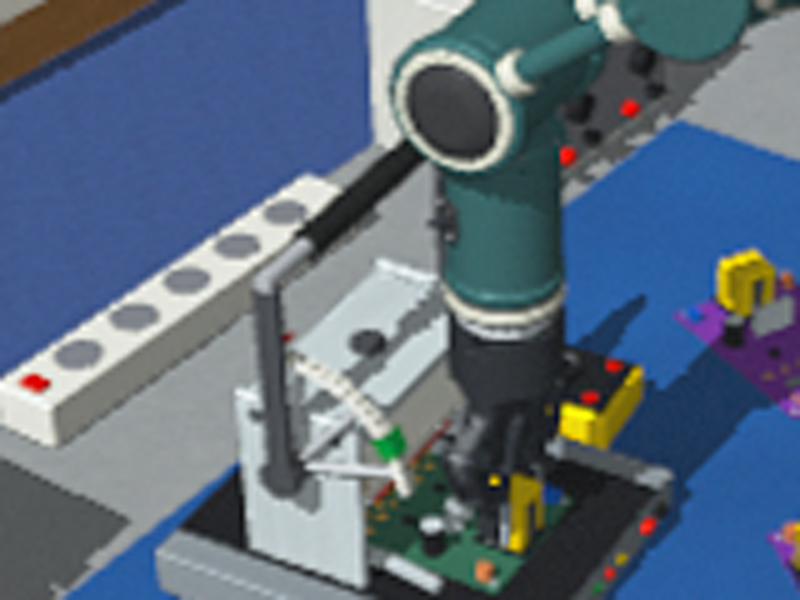

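```bash
python3 - <<'E'
from rig import arm,camera,camera_params
from h import *
p=camera_params('wrist')
im=cv2.imread('pics/w4.png')
for c in(235,300,345,400): print(c,[tuple(im[r,c]) for r in range(140,166,2)],[r for r in range(200,262) if im[r,c,1]>im[r,c,2]+25][:1])
q=lambda u,v,z:onz(p,u,v,z,True)
a=q(250,150,.04);b=q(250,253,.0425);c=q(420,253,.0425)
print(a,b,c,(b-a)@[.9947,.103,0])
E
```

```text
235 [(np.uint8(147), np.uint8(93), np.uint8(51)), (np.uint8(149), np.uint8(92), np.uint8(52)), (np.uint8(149), np.uint8(90), np.uint8(51)), (np.uint8(147), np.uint8(90), np.uint8(50)), (np.uint8(115), np.uint8(98), np.uint8(87)), (np.uint8(63), np.uint8(61), np.uint8(59)), (np.uint8(64), np.uint8(61), np.uint8(60)), (np.uint8(66), np.uint8(63), np.uint8(62)), (np.uint8(66), np.uint8(64), np.uint8(61)), (np.uint8(62), np.uint8(60), np.uint8(59)), (np.uint8(62), np.uint8(61), np.uint8(61)), (np.uint8(65), np.uint8(61), np.uint8(61)), (np.uint8(66), np.uint8(63), np.uint8(62))] [253]
300 [(np.uint8(151), np.uint8(95), np.uint8(56)), (np.uint8(148), np.uint8(92), np.uint8(50)), (np.uint8(147), np.uint8(89), np.uint8(50)), (np.uint8(102), np.uint8(100), np.uint8(97)), (np.uint8(65), np.uint8(65), np.uint8(63)), (np.uint8(63), np.uint8(59), np.uint8(59)), (np.uint8(64), np.uint8(63), np.uint8(62)), (np.uint8(67), np.uint8(65), np.uint8(64)), (np.uint8(66), np.uint8(64), np.uint8(60)), (np.uint8(68), np.uint8(65), np.uint8(64)), (np.uint8(67), np.uint8(65), np.uint8(63)), (np.uint8(69), np.
[... 641 characters left out ...]
, np.uint8(64))] [253]
400 [(np.uint8(151), np.uint8(95), np.uint8(53)), (np.uint8(134), np.uint8(94), np.uint8(48)), (np.uint8(127), np.uint8(186), np.uint8(87)), (np.uint8(118), np.uint8(178), np.uint8(98)), (np.uint8(73), np.uint8(73), np.uint8(71)), (np.uint8(73), np.uint8(73), np.uint8(70)), (np.uint8(75), np.uint8(74), np.uint8(71)), (np.uint8(75), np.uint8(71), np.uint8(72)), (np.uint8(74), np.uint8(73), np.uint8(71)), (np.uint8(74), np.uint8(72), np.uint8(72)), (np.uint8(75), np.uint8(73), np.uint8(74)), (np.uint8(75), np.uint8(73), np.uint8(71)), (np.uint8(73), np.uint8(70), np.uint8(70))] [252]
[0.4984 0.0571 0.04  ] [0.5423 0.0603 0.0425] [0.5347 0.1339 0.0425] 0.04392924317986316
```

Contact at the stop reads −11 N. The board-to-base front gap measures 43.9 mm against 45 expected, with the edge square, so the board is home. This puts the jig origin at about (0.6635, 0.104). Next I release and back out upward.

Emit:
drive_tool(
  commands=[
    [[0, 0, 0], 0],
    [[0, 0, 0], 0],
    [[0, 0, 0], 0],
    [[0, 0, 0], 0],
    [[0, 0, 0], 0],
    [[0, 0, -1], 0],
    [[0, 0, -3], 0],
    [[0, 0, -4], 0],
  ],
  claw=0,
)

```text
clock: 7.32
eef_pos: [0.5611, 0.0938, 0.132]
orientation: [0.67, 0.742, -0.001, -0.001]
contact_force: [0.9, -0.3, -0.6]
width: 0.0852
```

Emit:
drive_tool(
  commands=[
    [[0, -2, -5], 0],
    [[0, -2, -5], 0],
    [[0, -2, -5], 0],
    [[0, 0, -5], 0],
    [[0, 0, -4], 10],
    [[0, 0, 0], 10],
    [[0, 0, 0], 10],
    [[0, 0, 0], 10],
    [[0, 0, 0], 10],
    [[0, 0, 0], 10],
    [[0, 0, 0], 10],
    [[0, 0, 0], 10],
  ],
)

```text
clock: 8.82
eef_pos: [0.5022, 0.0879, 0.3726]
orientation: [0.991, 0.135, 0.0, 0.0]
contact_force: [0.0, 0.2, 0.4]
width: 0.0854
```

Emit:
drive_tool(
  commands=[
    [[0, 0, 0], 10],
    [[0, 0, 0], 0],
    [[0, 0, 0], 0],
  ],
)

```text
clock: 9.2
eef_pos: [0.5023, 0.0879, 0.3722]
orientation: [0.999, 0.052, 0.0, -0.0]
contact_force: [0.9, -0.7, 0.1]
width: 0.0856
```

```bash
python3 - <<'E'
from rig import arm,camera,camera_params
from h import *
import json
o=arm.get_obs();print(o['clock'],o['eef_pos'],o['orientation'],o['contact_force'],o['qpos'])
for n in('wrist','side'):
    p=camera_params(n);w=camera(n);cv2.imwrite(f'pics/{n}5.png',w[:,:,::-1])
    json.dump({k:np.array(v).tolist() for k,v in p.items()},open(f'{n}5.json','w'))
    if n=='side': zoom(w,200,180,360,300,5,'pics/s5.png')
    print(n,-np.array(p['R']).T@p['t'])
E
```

```text
9.2 [0.5023 0.0879 0.3722] [ 0.9986  0.052   0.0002 -0.    ] [ 0.851  -0.6682  0.0567] [ 0.1244 -0.1088  1.7494  0.      1.5005  0.0203]
wrist [0.4954 0.1582 0.514 ]
side [-0.1699  1.1152  1.086 ]
```

View pics/wrist5.png

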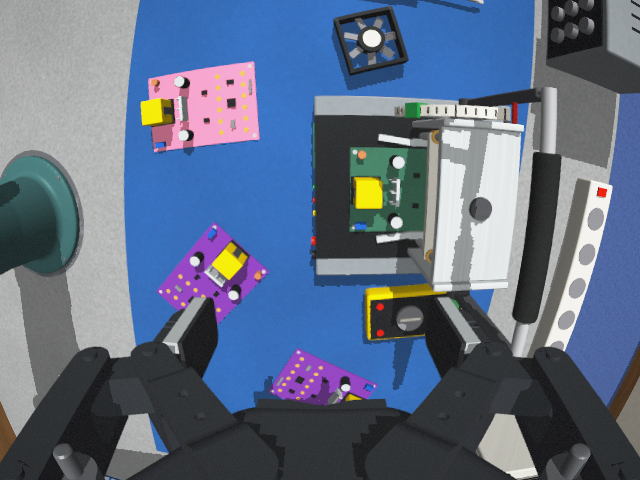

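View pics/s5.png

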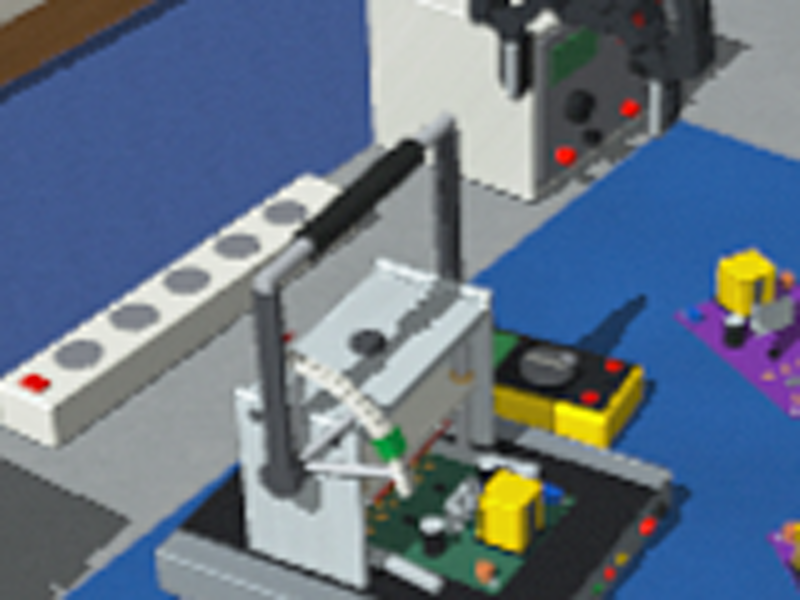

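The wrist view shows the whole jig: the green clip at about (411,109), the red pointer tip at about (515,112) and the black sleeve from (546,155) to (526,320). The side view shows the clip at zoomed (390,443). Next I compute angles.

```bash
cat >> h.py <<'E'
O=np.array([.6635,.104,0]);YAW=np.radians(5.9)
def setup(o=None,yaw=None):
    pass
def ex(yaw=YAW): return np.array([np.cos(yaw),np.sin(yaw),0])
def ey(yaw=YAW): return np.array([-np.sin(yaw),np.cos(yaw),0])
def jig(X): X=np.asarray(X)-O; return np.array([X@ex(),X@ey(),X[2]])
def onplane(p,u,v,yj,fish):
    o,w=ray(p,u,v,fish); s=(yj-(o-O)@ey())/(w@ey()); return jig(o+s*w)
def ang(j): return np.arctan2(-j[0],j[2]-.130),np.hypot(j[0],j[2]-.130)
def green(im,box):  # BGR
    h=cv2.cvtColor(im,cv2.COLOR_BGR2HSV);m=cv2.inRange(h,(50,170,90),(75,255,255))
    return cent(m,box)
def red(im,box):
    h=cv2.cvtColor(im,cv2.COLOR_BGR2HSV);m=cv2.inRange(h,(0,150,80),(6,255,255))|cv2.inRange(h,(174,150,80),(180,255,255))
    return cent(m,box)
def cent(m,b):
    z=np.zeros_like(m);z[b[1]:b[3],b[0]:b[2]]=m[b[1]:b[3],b[0]:b[2]];v,u=np.nonzero(z)
    return (u.mean(),v.mean(),len(u),u.min(),u.max(),v.min(),v.max()) if len(u) else None
E
python3 - <<'E'
from h import *
import json
pw=json.load(open('wrist5.json'));ps=json.load(open('side5.json'))
w=cv2.imread('pics/wrist5.png');s=cv2.imread('pics/side5.png')
q=lambda u,v,z:jig(onz(pw,u,v,z,True))
gw=green(w,(395,95,430,125));gs=green(s,(265,255,290,285));print(gw,gs)
rw=red(w,(505,95,525,130));rs=red(s,(250,235,265,260));print(rw,rs)
for n,p,f,a in(('clip w',pw,True,gw),('clip s',ps,False,gs),('ptr w',pw,True,rw),('ptr s',ps,False,rs)):
    j=onplane(p,a[0],a[1],.094,f);print(n,j,ang(j))
print('base',q(316,97,.04),q(317,274,.04),'board',q(350,148,.0425),q(350,232,.0425))
print('head',q(524,120,.17),q(440,120,.17),q(432,287,.17))
print('sleeve ends', q(546,154,.28),q(526,320,.28))
# triangulate clip
o1,d1=ray(pw,gw[0],gw[1],True);o2,d2=ray(ps,gs[0],gs[1])
def tri(o1,d1,o2,d2):
    A=np.stack([d1,-d2],1);x=np.linalg.lstsq(A,o2-o1,rcond=None)[0];a=o1+x[0]*d1;b=o2+x[1]*d2;return (a+b)/2,np.linalg.norm(a-b)
t,e=tri(o1,d1,o2,d2);print('tri clip',jig(t),e,ang(jig(t)))
o1,d1=ray(pw,rw[0],rw[1],True);o2,d2=ray(ps,rs[0],rs[1]);t,e=tri(o1,d1,o2,d2);print('tri ptr',jig(t),e)
cv2.imwrite('pics/w5z.png',cv2.resize(w[80:180,380:560],None,fx=4.4,fy=4.4,interpolation=cv2.INTER_CUBIC))
E
```

```text
(np.float64(412.42857142857144), np.float64(109.85714285714286), 196, np.int64(405), np.int64(419), np.int64(103), np.int64(117)) (np.float64(277.75), np.float64(268.55), 20, np.int64(275), np.int64(280), np.int64(266), np.int64(271))
(np.float64(514.2450980392157), np.float64(112.58823529411765), 102, np.int64(512), np.int64(517), np.int64(102), np.int64(123)) (np.float64(257.0), np.float64(247.0), 1, np.int64(257), np.int64(257), np.int64(247), np.int64(247))
clip w [-0.0831  0.094   0.1944] (np.float64(0.9110360478158964), np.float64(0.10513100218685548))
clip s [-0.0749  0.094   0.1706] (np.float64(1.0740140042363149), np.float64(0.08515449202102485))
ptr w [-0.0216  0.094   0.2637] (np.float64(0.16017025102146062), np.float64(0.13543733993230742))
ptr s [-0.0027  0.094   0.228 ] (np.float64(0.027298798159736046), np.float64(0.09799919652878805))
base [-0.1682  0.1179  0.04  ] [-0.1669 -0.117   0.04  ] board [-0.1252  0.0532  0.0425] [-0.1233 -0.0566  0.0425]
head [0.0429 0.0963 0.17  ] [-0.0498  0.0878  0.17  ] [-0.046  -0.0809  0.17  ]
sleeve ends [-0.0019  0.0662  0.28  ] [ 0.0032 -0.0645  0.28  ]
tri clip [-0.0769  0.0959  0.1724] 0.001496087581150584 (np.float64(1.0674905561892607), np.float64(0.08781044444910895))
tri ptr [-0.004   0.0968  0.2306] 0.0015307113852739817
```

View pics/w5z.png

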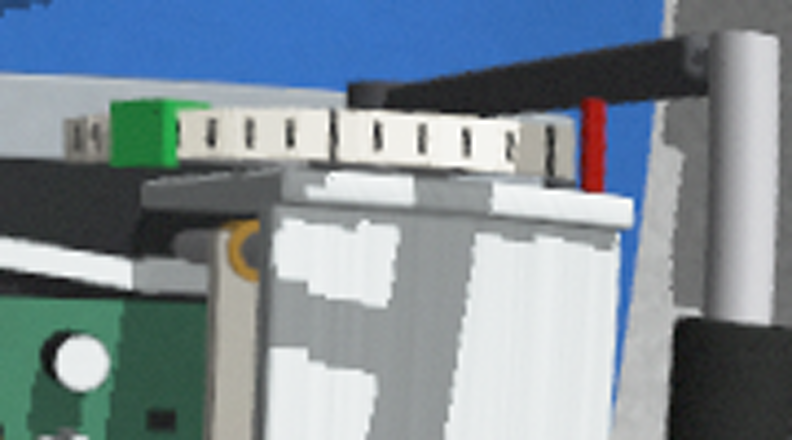

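```bash
python3 - <<'E'
from h import *
import json
from scipy.optimize import brentq
pw=json.load(open('wrist5.json'))
def onr(u,v,r):
    o,w=ray(pw,u,v,True);f=lambda s:np.hypot(jig(o+s*w)[0],jig(o+s*w)[2]-.13)-r
    ss=np.linspace(.15,.5,400);v_=[f(s) for s in ss]
    for a,b,x,y in zip(ss,ss[1:],v_,v_[1:]):
        if x*y<0: j=jig(o+brentq(f,a,b)*w);return j,ang(j)
for r in (.09,.096,.1):
    # clip top face: zoom x 110..175 , y 105..165 ; centre
    print(r,[onr(380+x/4.4,80+y/4.4,r) for x,y in((111,135),(143,135),(177,135))], 'ptr',onr(514.2,112.6,r))
E
python3 - <<'E'
import cv2
s=cv2.imread('pics/side5.png')
cv2.imwrite('pics/s5z.png',cv2.resize(s[225:290,235:300],None,fx=9,fy=9,interpolation=cv2.INTER_NEAREST))
E
```

```text
0.09 [(array([-0.0829,  0.0949,  0.1651]), (np.float64(1.169766139424441), np.float64(0.08999999999999984))), (array([-0.0781,  0.0946,  0.1747]), (np.float64(1.051394368869592), np.float64(0.08999999999999998))), (array([-0.0729,  0.0945,  0.1828]), (np.float64(0.9443917616724701), np.float64(0.09000000000000011)))] ptr (array([0.0028, 0.098 , 0.22  ]), (np.float64(-0.031423026460911115), np.float64(0.08999999999999996)))
0.096 [(array([-0.085 ,  0.0943,  0.1746]), (np.float64(1.0874078033786843), np.float64(0.09600000000000002))), (array([-0.0801,  0.0941,  0.1829]), (np.float64(0.9878018867282883), np.float64(0.09599999999999999))), (array([-0.0749,  0.094 ,  0.1901]), (np.float64(0.8945558700935347), np.float64(0.09599999999999996)))] ptr (array([-0.0006,  0.0974,  0.226 ]), (np.float64(0.005749491904377346), np.float64(0.09600000000000003)))
0.1 [(array([-0.0863,  0.0939,  0.1805]), (np.float64(1.0416499484690571), np.float64(0.09999999999999995))), (array([-0.0814,  0.0937,  0.1881]), (np.float64(0.9513990847460806), np.float64(0.10000000000000005))), (array([-0.0761,  0.0937,  0.1948]), (np.float64(0.8655183299586946), np.float64(0.09999999999999998)))] ptr (array([-0.0028,  0.0971,  0.23  ]), (np.float64(0.027688161593496838), np.float64(0.09999999999999999)))
```

View pics/s5z.png

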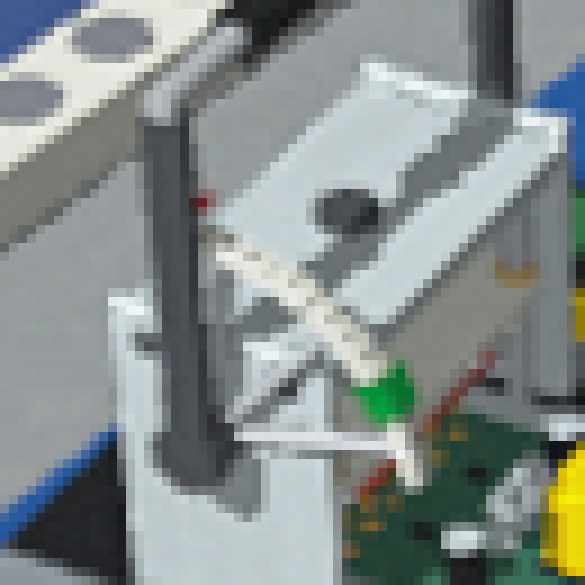

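The jig frame fits: sleeve centre at (0.001, 0.001), and the board is still home with its front edge at −0.124. The clip is at about 1.0 rad. Next I move over the sleeve and descend.

Emit:
drive_tool(
  commands=[
    [[5, 0, 0], 0],
    [[5, 0, 0], 0],
    [[5, 0, 0], 0],
    [[1.2, 0, 1], 0],
    [[0, 0, 4], 0],
    [[0, 0, 4], 0],
    [[0, 0, 2.1], 0],
    [[0, 0, 0], 0],
  ],
)

```text
clock: 10.3
eef_pos: [0.6619, 0.1041, 0.2586]
orientation: [0.999, 0.051, -0.002, 0.0]
contact_force: [-0.5, 0.4, 0.6]
width: 0.0857
```

```bash
python3 - <<'E'
from rig import arm,camera,camera_params
from h import *
o=arm.get_obs();print(o['clock'],o['eef_pos'],jig(o['eef_pos']),o['contact_force'],o['qpos'])
cv2.imwrite('pics/w6.png',camera('wrist')[:,:,::-1])
E
```

```text
10.3 [0.6619 0.1041 0.2586] [-0.0016  0.0003  0.2586] [-0.4696  0.3748  0.557 ] [0.1189 0.2428 1.5798 0.     1.3233 0.0172]
```

View pics/w6.png

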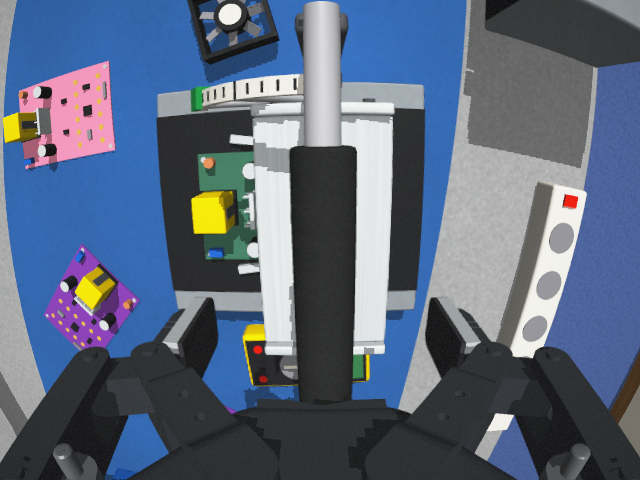

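The sleeve runs down column 322, centred between the fingers at columns 217 and 427. Closing now.

Emit:
drive_tool(
  commands=[
    [[0, 0, 0], 0],
    [[0, 0, 0], 0],
    [[0, 0, 0], 0],
    [[0, 0, 0], 0],
    [[0, 0, 0], 0],
    [[0, 0, 0], 0],
    [[0, 0, 0], 0],
    [[0, 0, 0], 0],
  ],
  claw=1,
  force=60,
)

```text
clock: 11.35
eef_pos: [0.6634, 0.1042, 0.2618]
orientation: [0.999, 0.051, 0.0, 0.0]
contact_force: [-3.0, -0.9, 5.8]
width: 0.0199
```

Emit:
drive_tool(
  commands=[
    [[-1.5, 0, 0.07], 0],
    [[-1.48, 0, 0.23], 0],
    [[-1.45, 0, 0.37], 0],
    [[-1.41, 0, 0.51], 0],
    [[-1.35, 0, 0.65], 0],
    [[0, 0, 0], 0],
  ],
)

```text
clock: 12.1
eef_pos: [0.5938, 0.0964, 0.2446]
orientation: [0.999, 0.051, 0.003, 0.001]
contact_force: [4.5, -2.5, 6.2]
width: 0.0204
```

Emit:
drive_tool(
  commands=[
    [[-1.28, 0, 0.78], 0],
    [[-1.19, 0, 0.91], 0],
    [[-1.1, 0, 1.02], 0],
    [[-0.5, 0, 0.55], 0],
    [[0, 0, 0], 0],
    [[0, 0, 0], 0],
  ],
)

```text
clock: 12.85
eef_pos: [0.554, 0.0918, 0.2137]
orientation: [0.999, 0.051, 0.003, 0.001]
contact_force: [-0.8, -4.0, 12.7]
width: 0.0202
```

```bash
cat > look.py <<'E'
import sys,json
from rig import arm,camera,camera_params
from h import *
n=sys.argv[1]
o=arm.get_obs();print(o['clock'],jig(o['eef_pos']),o['contact_force'],o['width'])
j=jig(o['eef_pos']);print('bail est',np.arctan2(-j[0],j[2]+.019-.13),np.hypot(j[0],j[2]+.019-.13))
p=camera_params('wrist');w=camera('wrist');cv2.imwrite(f'pics/w{n}.png',w[:,:,::-1])
json.dump({k:np.array(v).tolist() for k,v in p.items()},open(f'w{n}.json','w'))
s=camera('side');cv2.imwrite(f'pics/sf{n}.png',s[:,:,::-1]);zoom(s,220,210,320,290,8,f'pics/s{n}.png')
E
python3 look.py 7
```

```text
12.85 [-0.1102 -0.0008  0.2137] [-0.7988 -4.0039 12.7495] 0.020237581893976606
bail est 0.8206534842875783 0.1506305679139909
```

View pics/w7.png

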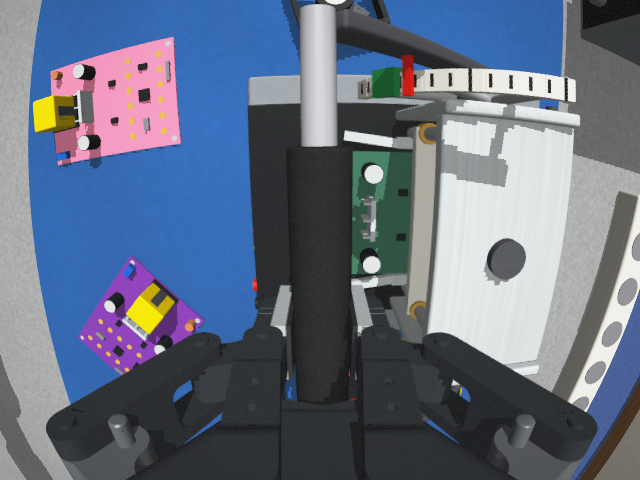

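View pics/s7.png

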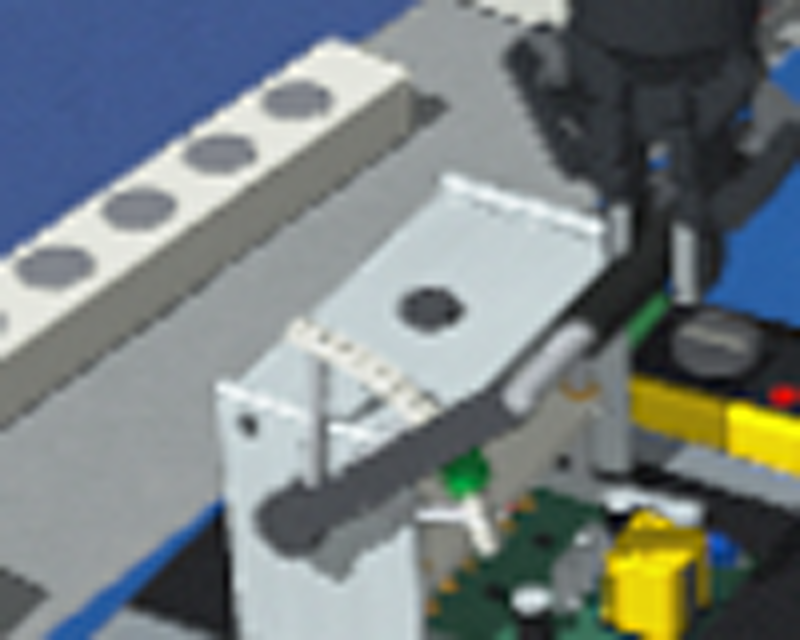

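The wrist view shows the pointer at column 407, just short of the clip at columns 372–400. The handle estimate is 0.82 rad. Next I compute the remaining angle.

```bash
cat > meas.py <<'E'
import sys,json
from h import *
from scipy.optimize import brentq
n=sys.argv[1];p=json.load(open(f'w{n}.json'));im=cv2.imread(f'pics/w{n}.png')
def onr(u,v,r):
    o,w=ray(p,u,v,True);f=lambda s:np.hypot(jig(o+s*w)[0],jig(o+s*w)[2]-.13)-r
    ss=np.linspace(.1,.6,600);v_=[f(s) for s in ss]
    for a,b,x,y in zip(ss,ss[1:],v_,v_[1:]):
        if x*y<0: j=jig(o+brentq(f,a,b)*w);return np.array([*j,ang(j)[0]])
b=(330,50,440,110)
g=green(im,b);r=red(im,b);print(g,r)
for R in(.093,.096,.1):
    print(R,'clip lo/mid/hi',[onr(u,g[1],R) for u in(g[3]-.5,g[0],g[4]+.5)])
    print('  ptr',onr(r[0],r[1],R),onr(r[0],r[5],R),onr(r[0],r[6],R))
cv2.imwrite(f'pics/wz{n}.png',cv2.resize(im[40:120,330:440],None,fx=7,fy=7,interpolation=cv2.INTER_CUBIC))
E
python3 meas.py 7
```

```text
(np.float64(388.79116465863456), np.float64(78.429718875502), 249, np.int64(373), np.int64(400), np.int64(67), np.int64(95)) (np.float64(407.85022026431716), np.float64(75.07268722466961), 454, np.int64(402), np.int64(414), np.int64(55), np.int64(95))
0.093 clip lo/mid/hi [array([-0.0841,  0.098 ,  0.1698,  1.1288]), array([-0.0779,  0.0967,  0.1808,  0.9934]), array([-0.0736,  0.0961,  0.1868,  0.9137])]
  ptr [-0.071   0.0973  0.1901  0.8683] [-0.0709  0.1067  0.1901  0.8675] [-0.071   0.0881  0.1901  0.8681]
0.096 clip lo/mid/hi [array([-0.0848,  0.0972,  0.175 ,  1.083 ]), array([-0.0787,  0.096 ,  0.185 ,  0.9612]), array([-0.0745,  0.0955,  0.1906,  0.8878])]
  ptr [-0.0718  0.0967  0.1937  0.8455] [-0.0718  0.1059  0.1937  0.8448] [-0.0718  0.0877  0.1937  0.8454]
0.1 clip lo/mid/hi [array([-0.0857,  0.0962,  0.1815,  1.03  ]), array([-0.0797,  0.0952,  0.1904,  0.9226]), array([-0.0755,  0.0947,  0.1955,  0.8563])]
  ptr [-0.073   0.096   0.1984  0.8178] [-0.0729  0.1049  0.1984  0.8171] [-0.073   0.0872  0.1984  0.8177]
```

View pics/wz7.png

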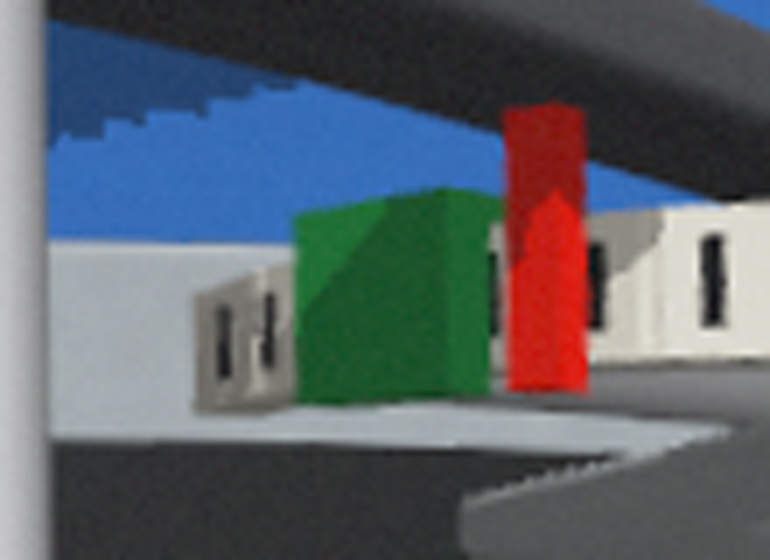

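Emit:
drive_tool(
  commands=[
    [[-0.35, 0, 0.4], 0],
    [[-0.35, 0, 0.4], 0],
    [[-0.3, 0, 0.4], 0],
    [[-0.2, 0, 0.35], 0],
    [[0, 0, 0], 0],
    [[0, 0, 0], 0],
  ],
)

```text
clock: 13.7
eef_pos: [0.5413, 0.0904, 0.198]
orientation: [0.999, 0.051, 0.002, 0.001]
contact_force: [-2.8, -4.4, 15.7]
width: 0.0202
```

```bash
python3 look.py 8; python3 meas.py 8
```

```text
13.7 [-0.1229 -0.0009  0.198 ] [-2.8389 -4.3737 15.7182] 0.02016821105773479
bail est 0.9546955268673304 0.15058811391229512
(np.float64(431.9389671361502), np.float64(78.64788732394366), 213, np.int64(428), np.int64(439), np.int64(63), np.int64(94)) (np.float64(421.031914893617), np.float64(73.92553191489361), 470, np.int64(415), np.int64(427), np.int64(53), np.int64(95))
0.093 clip lo/mid/hi [array([-0.0769,  0.095 ,  0.1823,  0.9734]), array([-0.0755,  0.0948,  0.1843,  0.9472]), array([-0.0731,  0.0946,  0.1875,  0.9047])]
  ptr [-0.0789  0.0974  0.1792  1.0135] [-0.0789  0.1069  0.1793  1.0123] [-0.0789  0.0879  0.1792  1.0133]
0.096 clip lo/mid/hi [array([-0.078 ,  0.0944,  0.186 ,  0.9479]), array([-0.0766,  0.0942,  0.1879,  0.9236]), array([-0.0742,  0.094 ,  0.1909,  0.884 ])]
  ptr [-0.08    0.0967  0.1831  0.985 ] [-0.0799  0.1061  0.1832  0.9839] [-0.08    0.0874  0.1831  0.9848]
0.1 clip lo/mid/hi [array([-0.0794,  0.0936,  0.1908,  0.917 ]), array([-0.078 ,  0.0935,  0.1926,  0.8949]), array([-0.0757,  0.0933,  0.1953,  0.8587])]
  ptr [-0.0814  0.0958  0.1881  0.9506] [-0.0813  0.1049  0.1882  0.9497] [-0.0814  0.0869  0.1881  0.9504]
```

View pics/wz8.png

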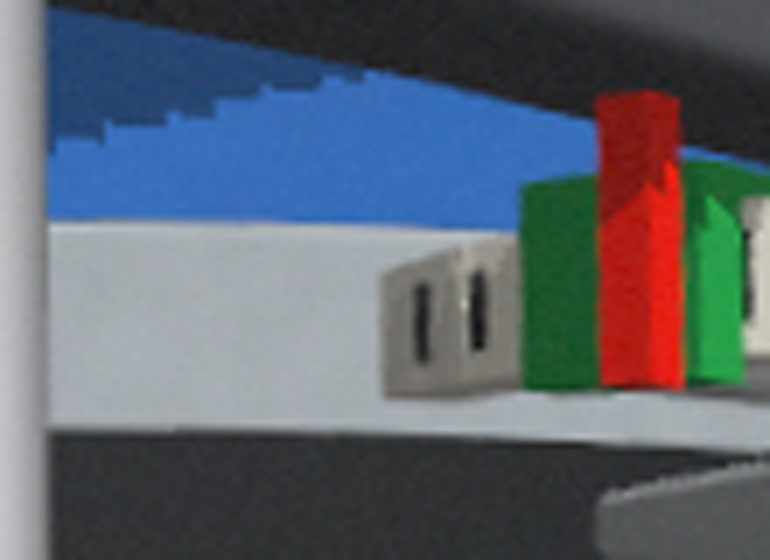

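View pics/s8.png

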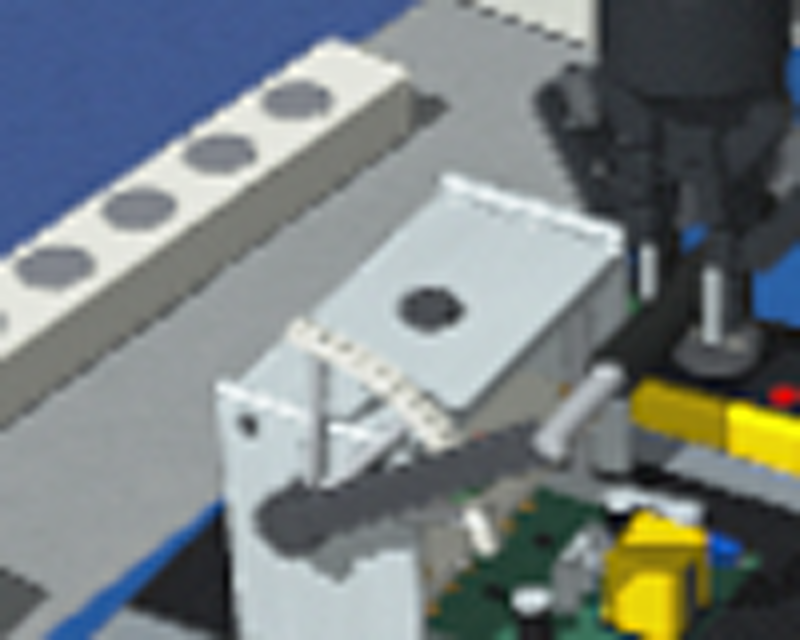

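```bash
cat >> meas.py <<'E'
if len(sys.argv)>2:
    for R in(.094,.096,.098,.1,.102):
        print(R,[(round(float(a[3]),3),round(float(a[1]),4)) for a in (onr(330+float(x)/7,40+float(sys.argv[4])/7,R) for x in sys.argv[2:4])])
E
python3 meas.py 7 296 445 300|tail -5; python3 meas.py 8 521 690 290|tail -5
python3 - <<'E'
import cv2
im=cv2.imread('pics/w8.png');cv2.imwrite('pics/wy8.png',cv2.resize(im[58:102,380:450],None,fx=11,fy=11,interpolation=cv2.INTER_NEAREST))
E
```

```text
0.094 [(1.115, 0.0955), (0.949, 0.0941)]
0.096 [(1.085, 0.095), (0.93, 0.0937)]
0.098 [(1.057, 0.0945), (0.912, 0.0933)]
0.1 [(1.032, 0.0941), (0.895, 0.093)]
0.102 [(1.008, 0.0937), (0.878, 0.0926)]
0.094 [(1.119, 0.0946), (0.958, 0.0935)]
0.096 [(1.093, 0.0942), (0.942, 0.0931)]
0.098 [(1.069, 0.0937), (0.926, 0.0928)]
0.1 [(1.047, 0.0933), (0.912, 0.0924)]
0.102 [(1.026, 0.0929), (0.898, 0.0921)]
```

View pics/wy8.png

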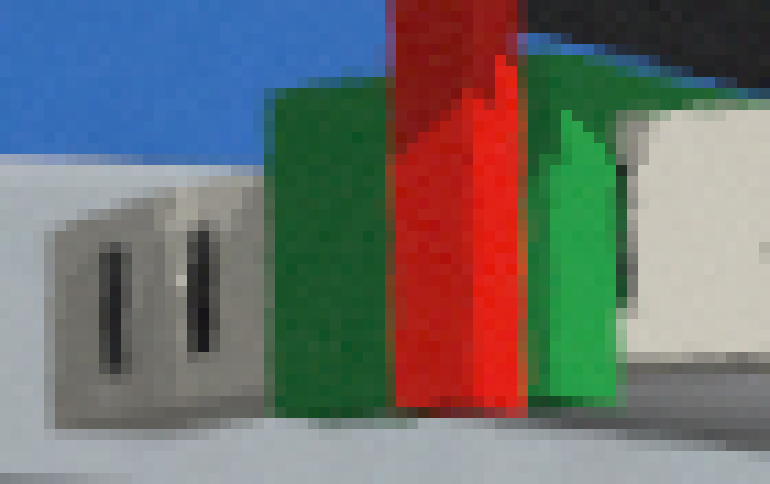

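The pointer is over the clip but a little short of its middle: the handle is at 0.955 and the clip middle at about 1.00. One small step more.

Emit:
drive_tool(
  commands=[
    [[-0.18, 0, 0.28], 0],
    [[-0.18, 0, 0.28], 0],
    [[0, 0, 0], 0],
    [[0, 0, 0], 0],
    [[0, 0, 0], 0],
  ],
)

```text
clock: 14.42
eef_pos: [0.5376, 0.09, 0.1923]
orientation: [0.999, 0.051, 0.002, 0.001]
contact_force: [-3.0, -6.4, 15.6]
width: 0.0202
```

```bash
python3 look.py 9; python3 - <<'E'
import cv2
im=cv2.imread('pics/w9.png');cv2.imwrite('pics/wy9.png',cv2.resize(im[50:110,380:480],None,fx=8,fy=8,interpolation=cv2.INTER_NEAREST))
E
```

```text
14.425 [-0.1267 -0.001   0.1923] [-2.9767 -6.3902 15.5609] 0.02021693598088869
bail est 1.000033904649507 0.15056945663730498
```

View pics/wy9.png

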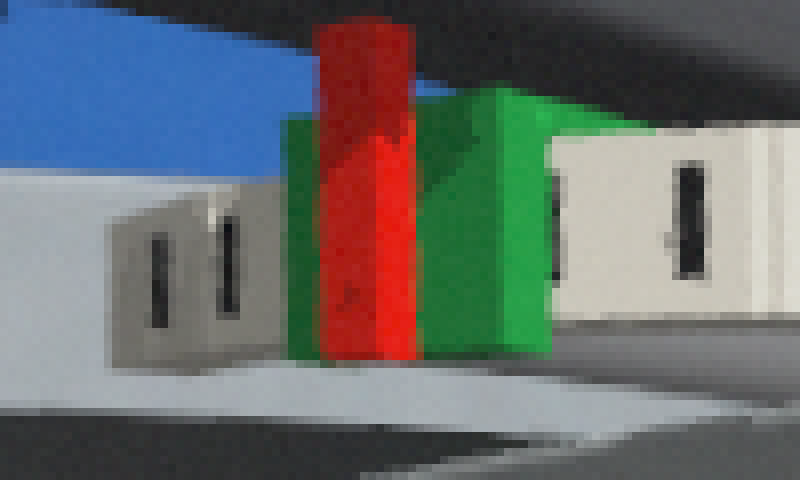

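View pics/w9.png

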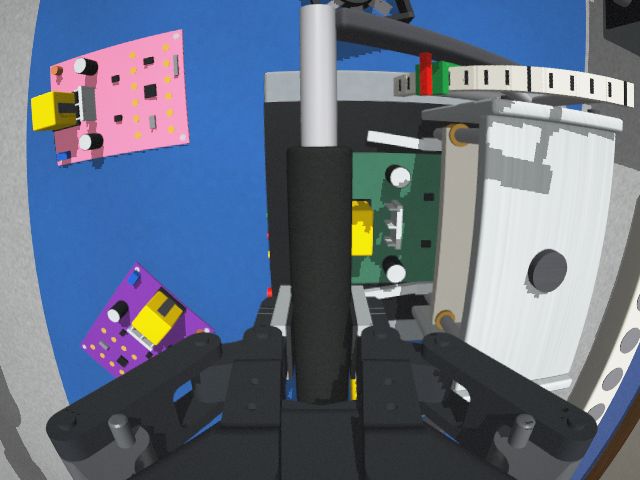

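```bash
cat > m2.py <<'E'
import json
from h import *
from scipy.optimize import brentq
def onr(p,u,v,r):
    o,w=ray(p,u,v,True);f=lambda s:np.hypot(jig(o+s*w)[0],jig(o+s*w)[2]-.13)-r
    ss=np.linspace(.1,.6,600);v_=[f(s) for s in ss]
    for a,b,x,y in zip(ss,ss[1:],v_,v_[1:]):
        if x*y<0: j=jig(o+brentq(f,a,b)*w);return round(float(ang(j)[0]),4)
P={k:json.load(open(f)) for k,f in((5,'wrist5.json'),(7,'w7.json'),(8,'w8.json'),(9,'w9.json'))}
L=[(5,380+111/4.4,110.5,380+177/4.4),(7,330+296/7,84,330+445/7),(8,404.8,84,430),(9,380+286/8,85,380+500/8)]
for R in(.092,.094,.096,.098,.1,.102):
    print(R,[(onr(P[k],a,v,R),onr(P[k],b,v,R)) for k,a,v,b in L],
     'ptr',onr(P[7],330+508/7,85,R),onr(P[7],330+555/7,85,R),'|',onr(P[8],380+393/11,85,R),onr(P[8],380+473/11,85,R),'|',onr(P[9],380+317/8,85,R),onr(P[9],380+377/8,85,R))
E
python3 m2.py
```

```text
0.092 [(1.1402, 0.9269), (1.1476, 0.97), (1.1431, 0.9671), (1.1441, 0.9674)] ptr 0.9094 0.8676 | 1.0598 1.0108 | 1.1147 1.0622
0.094 [(1.1128, 0.9103), (1.1148, 0.9495), (1.1157, 0.9501), (1.1182, 0.9515)] ptr 0.892 0.8522 | 1.0379 0.9916 | 1.0908 1.0414
0.096 [(1.0874, 0.8946), (1.0848, 0.9302), (1.0904, 0.9341), (1.0941, 0.9365)] ptr 0.8756 0.8376 | 1.0173 0.9735 | 1.0684 1.0219
0.098 [(1.0638, 0.8797), (1.0572, 0.9119), (1.0667, 0.9189), (1.0716, 0.9222)] ptr 0.86 0.8238 | 0.998 0.9564 | 1.0474 1.0034
0.1 [(1.0417, 0.8655), (1.0316, 0.8947), (1.0446, 0.9045), (1.0504, 0.9086)] ptr 0.8453 0.8106 | 0.9797 0.9402 | 1.0276 0.986
0.102 [(1.0209, 0.8521), (1.0077, 0.8784), (1.0238, 0.8908), (1.0306, 0.8957)] ptr 0.8312 0.798 | 0.9624 0.9249 | 1.009 0.9695
```

View consistency puts the clip face at R≈0.094–0.096 with its middle at 1.01–1.03 rad. The handle is at 1.00, and the pointer stands further out, which explains the parallax. A final 0.02 rad centres it.

Emit:
drive_tool(
  commands=[
    [[-0.16, 0, 0.25], 0],
    [[0, 0, 0], 0],
    [[0, 0, 0], 0],
    [[0, 0, 0], 0],
  ],
)

```text
clock: 15.02
eef_pos: [0.536, 0.0898, 0.1898]
orientation: [0.999, 0.051, 0.002, 0.001]
contact_force: [-3.9, -4.9, 14.3]
width: 0.0204
```

```bash
python3 look.py 10; python3 - <<'E'
import cv2,json
from h import *
im=cv2.imread('pics/w10.png');cv2.imwrite('pics/wy10.png',cv2.resize(im[50:110,380:480],None,fx=8,fy=8,interpolation=cv2.INTER_NEAREST))
from rig import camera,arm
cv2.imwrite('pics/t10.png',cv2.resize(camera('top')[150:290,190:370,::-1],None,fx=4.2,fy=4.2,interpolation=cv2.INTER_CUBIC))
print(arm.get_obs()['eef_pos'])
E
```

```text
15.025 [-0.1283 -0.001   0.1898] [-3.8885 -4.8578 14.3173] 0.020406632756476712
bail est 1.0199079649584046 0.15054694389901294
[0.536  0.0898 0.1898]
```

View pics/wy10.png

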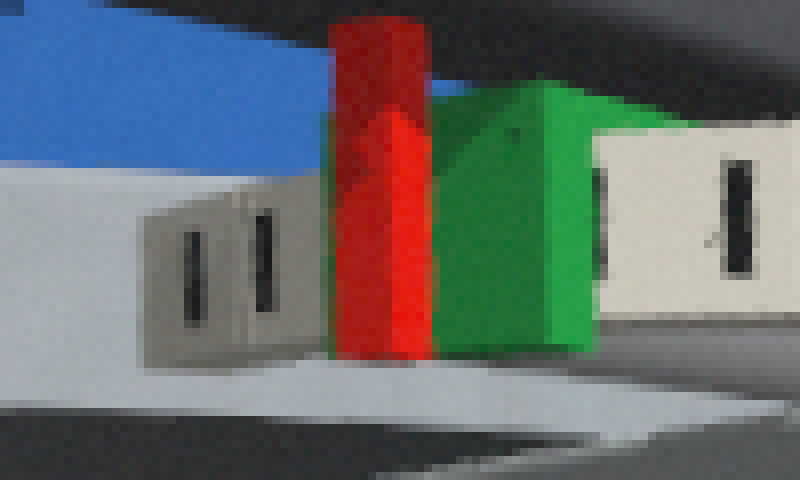

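View pics/s10.png

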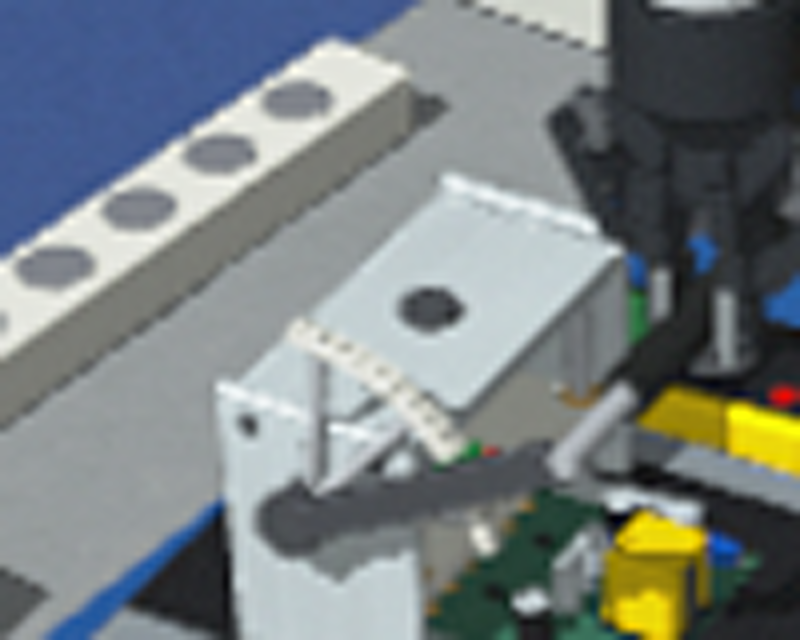

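View pics/t10.png

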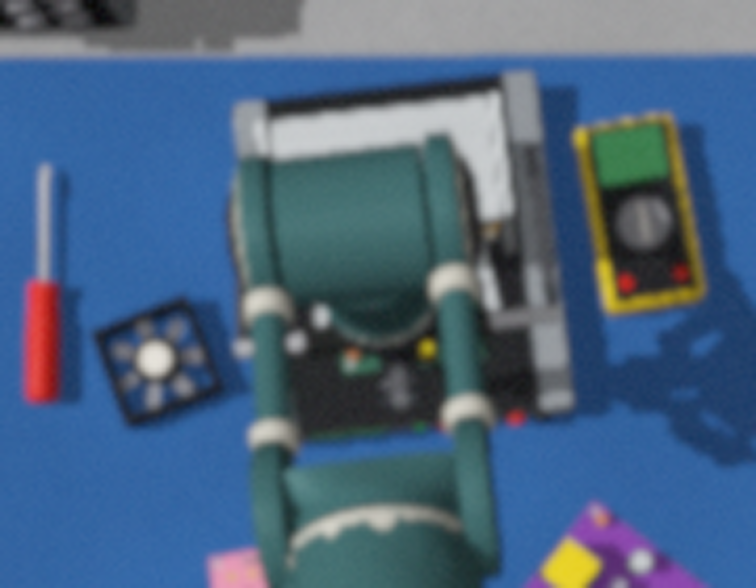

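The wrist view alone is ambiguous because of parallax, with the pointer standing a few mm outside the clip face. I'll cross-check using the side view's visible red and green specks.

```bash
python3 - <<'E'
from h import *
import json
ps=json.load(open('side5.json'))
s0=cv2.imread('pics/side5.png')
for n in('5','7','8','9','10'):
    s=s0 if n=='5' else cv2.imread(f'pics/sf{n}.png')
    h=cv2.cvtColor(s,cv2.COLOR_BGR2HSV)
    box=np.zeros(h.shape[:2],np.uint8)
    box[235:285,248:295]=255
    g=cv2.inRange(h,(50,150,60),(75,255,255))&box; r=(cv2.inRange(h,(0,120,70),(8,255,255))|cv2.inRange(h,(172,120,70),(180,255,255)))&box
    for nm,m in(('g',g),('r',r)):
        v,u=np.nonzero(m)
        k=(v>240)
        print(n,nm,sorted(zip(u.tolist(),v.tolist()))[:30])
for y in (.086,.09,.094,.1,.103):
  print(y,'th->px r=.096',[(round(t,2),[round(float(a),1) for a in proj(ps,O+(-.096*np.sin(t))*ex()+y*ey()+np.array([0,0,.13+.096*np.cos(t)]))]) for t in(0,.9,.95,1.0,1.05,1.1)])
E
python3 - <<'E'
import cv2
s=cv2.imread('pics/sf10.png')
cv2.imwrite('pics/s10z.png',cv2.resize(s[250:285,255:300],None,fx=16,fy=16,interpolation=cv2.INTER_NEAREST))
E
```

```text
5 g [(275, 268), (275, 269), (276, 268), (276, 269), (276, 270), (277, 267), (277, 268), (277, 269), (277, 270), (277, 271), (278, 267), (278, 268), (278, 269), (278, 270), (279, 266), (279, 267), (279, 268), (279, 269), (279, 270), (280, 268), (280, 269)]
5 r [(257, 247), (275, 279), (276, 278), (277, 277), (283, 271), (284, 270), (285, 269)]
7 g [(276, 268), (276, 269), (276, 270), (277, 267), (277, 268), (277, 269), (277, 270), (277, 271), (278, 267), (278, 268), (278, 269), (278, 270), (279, 266), (279, 267), (279, 268), (279, 269), (279, 270), (280, 268), (280, 269)]
7 r []
8 g []
8 r []
9 g []
9 r []
10 g [(279, 266)]
10 r [(281, 266)]
0.086 th->px r=.096 [(0, [257.7, 246.0]), (0.9, [279.0, 262.3]), (0.95, [279.8, 263.5]), (1.0, [280.6, 264.8]), (1.05, [281.4, 266.1]), (1.1, [282.0, 267.4])]
0.09 th->px r=.096 [(0, [257.0, 246.6]), (0.9, [278.3, 263.0]), (0.95, [279.1, 264.2]), (1.0, [279.9, 265.5]), (1.05, [280.7, 266.8]), (1.1, [281.4, 268.1])]
0.094 th->px r=.096 [(0, [256.3, 247.3]), (0.9, [277.6, 263.7]), (0.95, [278.5, 264.9]), (1.0, [279.3, 266.2]), (1.05, [280.0, 267.5]), (1.1, [280.7, 268.8])]
0.1 th->px r=.096 [(0, [255.2, 248.3]), (0.9, [276.6, 264.7]), (0.95, [277.4, 266.0]), (1.0, [278.2, 267.2]), (1.05, [279.0, 268.5]), (1.1, [279.7, 269.8])]
0.103 th->px r=.096 [(0, [254.7, 248.8]), (0.9, [276.1, 265.2]), (0.95, [276.9, 266.5]), (1.0, [277.7, 267.8]), (1.05, [278.5, 269.1]), (1.1, [279.2, 270.4])]
```

View pics/s10z.png

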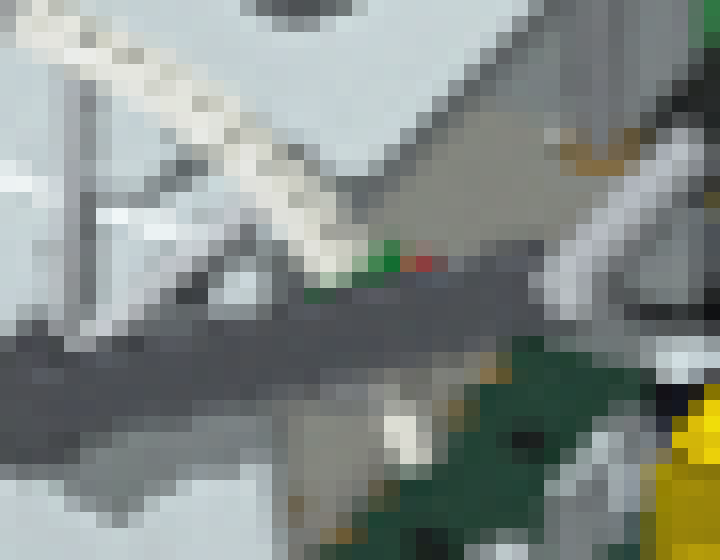

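```bash
python3 - <<'E'
from rig import arm
o=arm.get_obs();print(o['clock'],o['eef_pos'],o['contact_force'],o['width'])
print(arm.sign_off())
E
```

```text
15.175 [0.5359759  0.08980936 0.18978994] [-4.46744408 -6.3837747  15.96018325] 0.020194744082243272
the job is handed in; nothing more can be done
None
```

I slid the board home, then pulled the bail handle to the green clip. I handed the job in at 15.2 s with the sleeve still gripped.

**Board:** I pushed it by its transformer until the wrist force read about 11 N against the end stop. Before I moved to the handle, its front edge measured 44 mm from the base's front edge, against 45 mm when home. It was still at the home position after I let go. I could not measure it again after the pull, because the handle and gripper hid its front edge.

**Handle:** it is held at 1.02 rad, worked out from the arm's position. The clip's middle came out between about 1.00 and 1.04 rad from several wrist views, with the side view near the top of that range. The pointer should therefore be over the clip, close to its middle.

**Check that disagreed:** in the last wrist picture the pointer appears near the clip's far edge. I put this down to parallax, because the pointer sits a few millimetres outside the clip's face. If that is wrong, the handle is slightly past the middle.

**Force and bystanders:** no reading I took showed more than about 16 N at the wrist. The fan, screwdriver and meter were still in place in the last top view, and I did not touch anything else.

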